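# Draw two retainer cases from the gravity dispenser into the bowl

### The arm

A 7-joint arm with a two-finger parallel gripper is mounted at the origin on a cart in front of the work surface, level with it; the furniture and walls round the work are solid. World frame = base frame: x ahead of the robot, y to its left, z up, the work surface at z = 0. Lengths are in m, angles in rad, forces in N, time in s.
With the tool pointing down it reaches from about 0.35 to 0.9 m from the base axis. Payload 19.9 kg.
Tool frame: the origin (TCP) lies between the finger pads; the fingertips stand 19 mm ahead of it and the grasp point (between the pads) is the TCP; z points along the fingers, y is the line along which they close (so a half turn about z gives the same grasp; the last joint's range is limited). The gripper opens to 94 mm and grips with 3 to 60 N. Pads are 16 mm wide; open, the fingers measure 119 mm over their backs; the gripper's body (75 mm by 177 mm) begins 78 mm behind the grasp point.
Start: joints at [-1.143, 0.417, -0.01, 1.614, 0.005, 1.111, -0.053], TCP at [0.282, 0.558, 0.195] pointing down, gripper open.
Joint ranges: [-2.81, 2.81], [-0.39, 2.02], [-1.27, 1.25], [0.06, 2.57], [-1.19, 4.33], [0.19, 2], [-2.82, 2.82]. Speed limits (rad/s): [1.89, 1.89, 2.39, 2.39, 3.01, 3.01, 3.01].

### API

Orientations are given as a 3x3 rotation matrix whose columns are the frame's x, y, z axes.
In Python, from rig import robot gives the robot as it stands. Calls block until the motion is done:
- robot.move_ptp(position, orientation): joint-space move of the TCP to a pose.
- robot.move_linear(position, velocity=0.15, frame=None, threshold=None): straight line of the TCP; frame=None keeps the orientation; velocity is the mean speed in m/s. With threshold (N) it stops when the force on the tool has changed by that much, and returns True; else False.
- robot.goto_joints(angles): joint-space move.
- robot.gripper_to(opening): finger opening in m; the grip force is fixed at half the most; returns when the fingers have stopped.
- robot.pause(seconds).
- robot.ik(position, orientation): joint angles nearest the present ones, or None.
- robot.get_state(): the state.
- robot.grab_frame(name): name is "scene" or "top" or "wrist"; returns the picture (420x560x3 uint8, red, green, blue); there is no depth.
- robot.camera_info(name): a dict with "fx", "fy", "cx", "cy" (pixels), "rvec" (rotation vector, rad) and "tvec" (3), from world to camera coordinates, as OpenCV has them. Camera axes: x right, y down, z forward; pixel columns grow to the right and rows downward; lengths in m; the calibration is good to about 2 mm. A picture is of the moment at which its call begins: read the wrist's pose just before it. camera_info takes no time and is no camera call; for the wrist camera it gives the pose at the moment of the call.
A pose or a line that the arm cannot do raises robot.PlanningError and nothing moves.
- robot.sign_off(): hands the job in; it is judged then, once.
The state is a dict: "time": time; "qpos": joint angles; "joint_vel": joint speeds; "effort": joint torques, N m; "ee_pos": TCP position; "tool_rot": TCP orientation; "force": force on the tool from outside, world axes, zero at the start; "moment": the same for the moment, N m; "opening": finger opening in m; "grasp_force": force on a finger pad.
Only numpy, scipy, OpenCV 4.12 (cv2) and the standard library are available. Lean on these libraries where they do the work, as an engineer would, in place of code of your own. Each camera call takes 0.05 s, during which the arm holds its last target. There are 200 camera calls.

### The job

For the next patient's set-up, take the mixing bowl, hold it up under the mouth of the case dispenser and push its rim back against the hanging paddle so that the stop drops and both retainer cases slide into the bowl; neither may fall on the worktop. Then let the paddle swing back and set the bowl, with the cases in it, down flat inside the empty end of the long instrument tray. Leave the two instruments in the tray and the other things on the worktop where they lie.

Things in the scene. Friction and masses are not known exactly. Their poses are not given: they have to be found in the camera images.
- dispenser: bench-top case dispenser, fixed: open stainless trough (70 mm wide inside, walls 32 mm high, 150 mm long) sloping down 27 degrees to its mouth. Origin on the worktop straight below the lip; x points away from the mouth, up the slope (cases leave towards -x); z up. White base plate and two posts at x = 60 to 190 mm; far end of the trough 310 mm high.
- chute_mouth (a point): middle of the lip of the trough floor, 205 mm above the worktop; x, y, z axes as the dispenser's. The cases tip over this edge and fall to its -x side.
- rocker (a joint): rocker pivoted 50 mm behind the lip, 208 mm high: a stop plate across the mouth with a black paddle hanging below it. 0 = stop up (a light spring returns it); grows to 0.42 rad as the paddle is pushed to the dispenser's +x (about 1.5 N) and the stop sinks. The cases slide out from about 0.3 rad; the lowered stop and its bar end 160 mm above the worktop, up to 20 mm in front of the lip.
- paddle (a point): point on the front face of the black paddle (64 mm wide, 4 mm thick), 110 mm above the worktop and 37 mm in front of the lip when at rest. The paddle leans towards the mouth side at rest (lower edge 80 mm high, 50 mm in front of the lip; upper edge at the stop, 186 mm high) and hangs plumb, about 4 mm behind the lip, at 0.38 rad. Moves with the rocker.
- bowl: round green rubber mixing bowl, open, 115 mm across the rim, 70 mm high, foot 70 mm across, 110 g; wall 3 mm thick at the rim, thickening to 8 mm at 25 mm below it, leaning outward about 17 degrees; can be pinched by the rim. Origin at the centre of the underside, z up.
- bowl_rim (a point): centre of the bowl's mouth, 69 mm above its underside
- tray: long shallow pale instrument tray, 338 x 113 x 14 mm, loose, 250 g. Origin at the centre of the underside, long side along x; inner floor 2 mm above the underside, 310 x 86 mm, rim 14 mm high. The mirror and the scaler lie lengthwise in its +x part (x = -30 to 155 mm); its -x end (x = -155 to -35 mm) is empty.
- mirror: dental mirror, 162 mm long, 9 mm high, lying lengthwise in the tray; origin at its middle, on its underside
- scaler: dental scaler, 181 mm long, 9 mm high, lying lengthwise in the tray beside the mirror; origin at its middle, on its underside
- model_b: plaster study model, 54 x 66 x 32 mm, a bystander on the right behind; origin at the centre of its underside
- model_c: plaster study model with pink gum, 52 x 61 x 33 mm, a bystander; origin at the centre of its underside
- burs: blue bur block, 36 x 58 x 40 mm, a bystander; origin at the centre of its underside
- case_0_mid (a point): centre of the first teal retainer case counted from the mouth: a closed box 42 x 64 x 33 mm, 35 g, lying flat in the trough with its 64 mm side across (its y axis); x runs up the slope
- case_1_mid (a point): centre of the second teal retainer case counted from the mouth: a closed box 42 x 64 x 33 mm, 35 g, lying flat in the trough with its 64 mm side across (its y axis); x runs up the slope
- case_0: the same first retainer case; origin at the centre of its underside, axes as case_0_mid
- case_1: the same second retainer case; origin at the centre of its underside, axes as case_1_mid
Not all that is in view belongs to the job. What is shaped like the case_1 but black is not meant.

How it is judged:
On the way, in this order (a step that is already met when the one before it is completed fails the run):
1. the bowl is lifted off the worktop (height (world z) of bowl above 0.012 m), for 0.2 s.
2. the held-up bowl pushes the paddle back and the stop drops (value of joint rocker above 0.2 rad and contact force between bowl and dispenser above 0.1 N and height (world z) of bowl above 0.008 m), for 0.05 s.
3. both cases are in the bowl while it is still held up (horizontal distance between each of case_0_mid, case_1_mid and bowl below 0.055 m and z of case_0_mid in the frame of bowl between 0.005 and 0.095 m and z of case_1_mid in the frame of bowl between 0.005 and 0.095 m and height (world z) of bowl above 0.008 m), for 0.2 s.
At the end, for the whole second after the job is handed in: Both cases lie in the bowl (centres within 55 mm of its axis, at most 95 mm above its underside); the bowl stands upright (0.06 rad), flat on the tray floor, 50 to 140 mm from the tray's middle at its empty end, within 20 mm of its centre line; rocker shut (under 0.05 rad); all at rest (horizontal distance between each of case_0_mid, case_1_mid and bowl below 0.055 m and z of case_0_mid in the frame of bowl between 0.005 and 0.095 m and z of case_1_mid in the frame of bowl between 0.005 and 0.095 m and x of bowl in the frame of tray between -0.14 and -0.05 m and y of bowl in the frame of tray between -0.02 and 0.02 m and z of bowl in the frame of tray below 0.006 m and angle between bowl's own z axis and vertical below 0.06 rad and height (world z) of tray below 0.004 m and linear speed of bowl below 0.02 m/s and linear speed of each of case_0, case_1 below 0.03 m/s and value of joint rocker below 0.05 rad); the robot touches nothing.
It fails at once if a case falls beside the bowl, on the worktop or into the tray ((height (world z) of case_0_mid below 0.045 m and horizontal distance between case_0_mid and bowl above 0.056 m) or (height (world z) of case_1_mid below 0.045 m and horizontal distance between case_1_mid and bowl above 0.056 m)).
It fails at once if an instrument or a bystander is moved by more than 40 mm (distance of any of mirror, scaler, model_b, model_c, burs from where it was at the start of the episode above 0.04 m).
It also fails if it takes over 51 s, if anything falls off the work surface, if the arm or the gripper's body presses on something with over 40 N, if the wrist force passes 120 N, or if a joint passes its speed limit or range.

## Working session

There is one attempt and no reset: what is moved stays moved. The work goes in short steps, each a Python script; the robot and the scene stay as the last script left them, time stands still between calls to the robot, and variables do not carry over. Pictures are saved under pics/ and viewed, at most 10 in all, crops included, and the job is handed in when it is done.

```bash
ls; mkdir -p pics
python3 - <<'E'
from rig import robot
import cv2
for n in ("scene","top"):
    im=robot.grab_frame(n); cv2.imwrite(f"pics/{n}0.png",im[:,:,::-1]); 
    c=robot.camera_info(n);print(n,c)
print(robot.get_state())
E
```

```text
pics
scene {'fx': 501.69340258821137, 'fy': 501.69340258821137, 'cx': 277.0128963955685, 'cy': 205.61788934160796, 'rvec': array([ 1.18376299, -2.20750552,  1.07659955]), 'tvec': array([0.25290017, 0.43237202, 1.27190997])}
top {'fx': 510.7405815107592, 'fy': 510.7405815107592, 'cx': 279.64618853565014, 'cy': 215.68685588954966, 'rvec': array([ 2.13555005, -2.0869267 ,  0.22047955]), 'tvec': array([-0.07691678,  0.56725735,  1.40700287])}
{'time': 0.1, 'qpos': array([-1.14351946,  0.41790115, -0.01030846,  1.61410301,  0.00469285,
        1.1107325 , -0.05297187]), 'joint_vel': array([-2.96322376e-04, -2.67868227e-03, -1.45447179e-03, -2.13735189e-03,
        9.04751460e-05,  1.73275777e-03, -5.18783058e-04]), 'effort': array([ 1.01145866e-03, -8.52566600e+01,  6.40009604e-01, -4.26696682e+01,
       -4.89134656e-02,  1.64348620e-02,  3.77085541e-06]), 'ee_pos': array([0.28221652, 0.55725322, 0.19460064]), 'tool_rot': array([[-8.92138694e-01,  4.51761398e-01, -4.34943639e-04],
       [ 4.51761601e-01,  8.92138101e-01, -1.03221293e-03],
       [-7.82841625e-05, -1.11736793e-03, -9.99999373e-01]]), 'force': array([-0.31422263,  0.04334386, -0.10872266]), 'moment': array([-0.04782817, -0.02242245, -0.04651028]), 'grasp_force': 0.0, 'opening': 0.09421992755348335}
```

View pics/scene0.png

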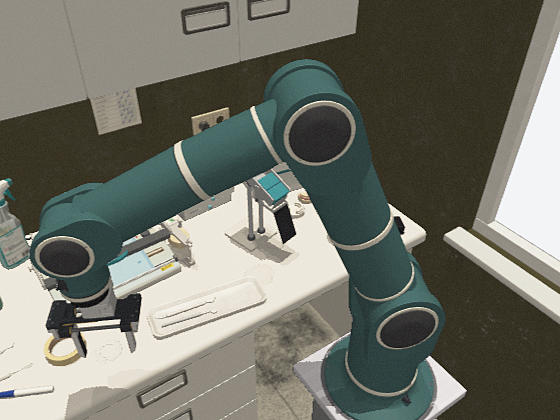

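View pics/top0.png

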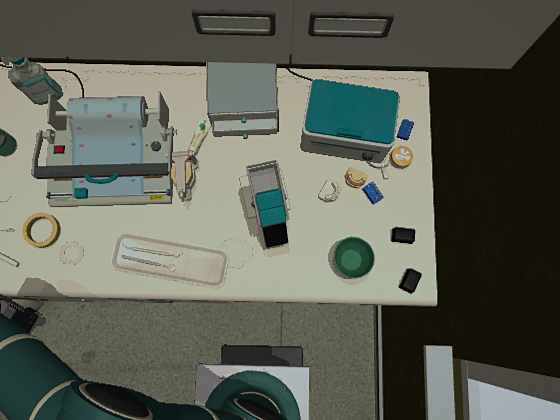

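The scene view has the tray at about (207,305), the dispenser with its teal case and black paddle at about (270,200), and the bowl hidden behind the arm. The top view has the bowl at (353,257), the tray from (113,240) to (228,280) with its empty end on the right, the dispenser trough from (262,165) to (275,245) with the mouth towards the robot, and black decoys at (403,235) and (410,280).

```bash
cat > h.py <<'E'
import numpy as np, cv2
from rig import robot
def cam(n):
    c=robot.camera_info(n); R,_=cv2.Rodrigues(np.array(c['rvec'])); t=np.array(c['tvec'])
    return dict(K=np.array([[c['fx'],0,c['cx']],[0,c['fy'],c['cy']],[0,0,1]]),R=R,t=t,C=-R.T@t)
def ray(c,px):
    px=np.atleast_2d(np.asarray(px,float)); d=np.c_[px,np.ones(len(px))]@np.linalg.inv(c['K']).T@c['R']
    return d/np.linalg.norm(d,axis=1)[:,None]
def onz(c,px,z):
    d=ray(c,px); return c['C']+d*((z-c['C'][2])/d[:,2])[:,None]
def tri(cs,ps):
    A=np.zeros((3,3));b=np.zeros(3)
    for c,p in zip(cs,ps):
        d=ray(c,p)[0];P=np.eye(3)-np.outer(d,d);A+=P;b+=P@c['C']
    return np.linalg.solve(A,b)
def proj(c,X):
    q=(np.atleast_2d(X)@c['R'].T+c['t'])@c['K'].T; return q[:,:2]/q[:,2:]
def blobs(im,lo,hi,amin=60,k=3):
    m=cv2.inRange(cv2.cvtColor(im,cv2.COLOR_RGB2HSV),lo,hi); m=cv2.morphologyEx(m,cv2.MORPH_CLOSE,np.ones((k,k)))
    cs,_=cv2.findContours(m,cv2.RETR_EXTERNAL,cv2.CHAIN_APPROX_NONE)
    return sorted([c[:,0] for c in cs if cv2.contourArea(c)>amin],key=lambda c:-cv2.contourArea(c))
def circ(P):
    A=np.c_[2*P[:,:2],np.ones(len(P))]; s=np.linalg.lstsq(A,(P[:,:2]**2).sum(1),rcond=None)[0]
    return s[:2],np.sqrt(s[2]+s[0]**2+s[1]**2)
def tilt(yaw,t,flip=False):
    """tool leaning back from horizontal heading yaw: z = heading*sin t - up*cos t, y (closing) in that plane"""
    h=np.array([np.cos(yaw),np.sin(yaw),0]);u=np.array([0,0,1.])
    z=h*np.sin(t)-u*np.cos(t); y=h*np.cos(t)+u*np.sin(t)
    if flip:y=-y
    return np.c_[np.cross(y,z),y,z]
E
python3 - <<'E'
from h import *
im=cv2.imread('pics/top0.png')[:,:,::-1].copy(); c=cam('top'); print('cam',c['C'])
hsv=cv2.cvtColor(im,cv2.COLOR_RGB2HSV)
for p in [(353,257),(340,240),(270,203),(275,235),(120,260),(200,265),(262,170)]: print(p,hsv[p[1],p[0]])
roi=np.zeros_like(im); roi[220:290,320:385]=im[220:290,320:385]
b=blobs(roi,(65,90,30),(88,255,255))[0]; hull=cv2.convexHull(b)[:,0]
for z in (0.06,0.07): print('bowl',z,circ(onz(c,b[::1],z)), cv2.minEnclosingCircle(onz(c,hull,z)[:,:2].astype(np.float32)))
# zoom crop of dispenser/tray
cv2.imwrite('pics/crop1.png',cv2.resize(im[150:300,100:320],None,fx=3.6,fy=3.6,interpolation=cv2.INTER_CUBIC)[:,:,::-1])
print('tray corners approx',onz(c,[(117,233),(230,255),(222,287),(110,264)],0.014))
print('disp', onz(c,[(277,245)],0.08),onz(c,[(274,225)],.205), onz(c,[(262,165)],.33))
for yaw in (0,0.2,-.5,-1,1):
  for t in (.3,.5):
    for f in (0,1):
      for nm,p in (('disp',onz(c,[(274,225)],.205)[0]*[1,1,0]+[-.11,0,.13]),('bowl',[.33,-.2,.06])):
        q=robot.ik(np.array(p),tilt(yaw,t,f)); print(yaw,t,f,nm,None if q is None else np.round(q,2))
E
```

```text
cam [ 0.26543056 -0.06785715  1.49408707]
(353, 257) [ 73 135 106]
(340, 240) [ 20  43 118]
(270, 203) [ 91 202 101]
(275, 235) [140  55  14]
(120, 260) [ 73  13 183]
(200, 265) [ 23  36 175]
(262, 170) [ 30  15 118]
bowl 0.06 (array([ 0.45470061, -0.27541019]), np.float64(0.05599167768838873)) ((0.4547520577907562, -0.2745382487773895), 0.058368999511003494)
bowl 0.07 (array([ 0.45338081, -0.27396291]), np.float64(0.055601243392684505)) ((0.45343199372291565, -0.27309706807136536), 0.05796263739466667)
tray corners approx [[0.51537644 0.41300231 0.014     ]
 [0.45805779 0.07825305 0.014     ]
 [0.3650189  0.09728029 0.014     ]
 [0.4237716  0.4252035  0.014     ]]
disp [[ 0.48060137 -0.05840613  0.08      ]] [[ 0.51329176 -0.05029431  0.205     ]] [[ 0.63391262 -0.01980343  0.33      ]]
0 0.3 0 disp [-0.78 -0.13  0.81  2.43  0.16  0.5  -0.09]
0 0.3 0 bowl [ 0.11  0.12  0.54  2.49 -0.67  0.38  1.25]
0 0.3 1 disp None
0 0.3 1 bowl [-0.39  0.2   1.1   2.5  -0.91  0.47 -1.65]
0 0.5 0 disp [-0.27 -0.16  0.33  2.57  0.08  0.22 -0.01]
0 0.5 0 bowl None
0 0.5 1 disp [ 1.14 -0.17 -0.96  2.53
[... 1053 characters left out ...]
3  0.29  2.33  0.42  0.71  1.65]
-1 0.3 1 bowl [-0.33  0.11  0.66  2.51  0.37  0.33  2.12]
-1 0.5 0 disp [-0.85  0.04  0.49  2.41  0.74  0.73 -1.93]
-1 0.5 0 bowl None
-1 0.5 1 disp [-0.58  0.04  0.22  2.4   0.75  0.74  1.2 ]
-1 0.5 1 bowl None
1 0.3 0 disp [-0.75  0.13  1.12  2.3  -0.59  0.81  1.78]
1 0.3 0 bowl [ 0.9   0.26 -0.19  2.27 -0.39  0.69  2.03]
1 0.3 1 disp [-0.73  0.12  1.09  2.3  -0.57  0.81 -1.38]
1 0.3 1 bowl [-0.05  0.38  0.9   2.3  -0.81  0.87 -0.7 ]
1 0.5 0 disp [ 0.81  0.13 -0.37  2.3  -0.67  0.77  1.95]
1 0.5 0 bowl [ 1.21  0.36 -0.37  2.24 -0.51  0.78  2.26]
1 0.5 1 disp [-0.37  0.16  0.9   2.33 -0.85  0.89 -1.  ]
1 0.5 1 bowl [-0.    0.62  1.08  2.27 -1.08  1.21 -0.32]
```

View pics/crop1.png

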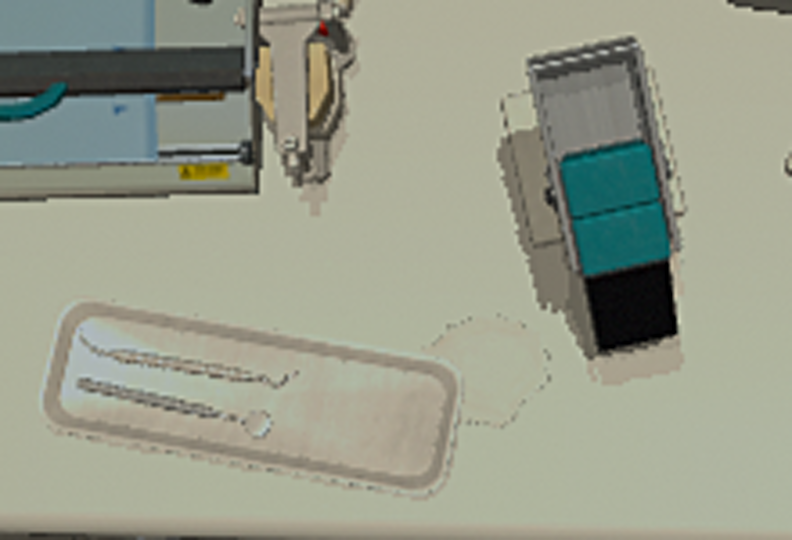

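Crop: the tray's outline runs from (45,300) to (460,495) with its empty right end clear. The dispenser's two teal cases are at (610,205), with the black stop and paddle at (635,310). Next I take wrist views to refine the positions.

Run:
```python
from h import *
import pickle
D=tilt(0.24,0.0)
out=[]
for i,(p,yaw) in enumerate([((.42,.10,.42),0.24),((.43,-.15,.42),0.24)]):
    q=robot.ik(np.array(p),tilt(yaw,0)); print(None if q is None else np.round(q,2))
    robot.move_ptp(np.array(p),tilt(yaw,0)); robot.pause(.2)
    c=cam('wrist'); im=robot.grab_frame('wrist'); out.append((c,im)); print(c['C'],c['R'][2])
    cv2.imwrite(f'pics/w{i}.png',im[:,:,::-1])
pickle.dump(out,open('w.pkl','wb'))
s=robot.grab_frame('scene');cv2.imwrite('pics/scene1.png',s[:,:,::-1])
cv2.imwrite('pics/w01.png',cv2.resize(np.vstack([out[0][1],out[1][1]]),(400*1,600))[:,:,::-1])
print(robot.get_state()['time'])
```

```text
[-0.77 -0.1   0.43  1.71  0.04  1.52 -0.11]
[0.40375821 0.16986245 0.61010323] [ 0.05921228 -0.2434785  -0.96809717]
[-0.58 -0.08  0.8   1.68  0.06  1.52  0.46]
[ 0.41397399 -0.07965714  0.61033327] [ 0.0596508  -0.24303557 -0.96818154]
3.5417
```

View pics/w01.png

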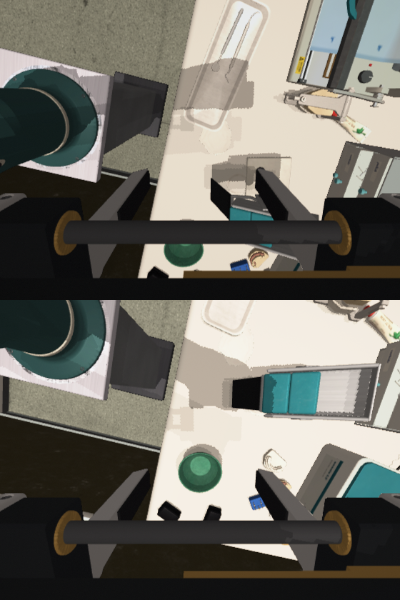

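View pics/scene1.png

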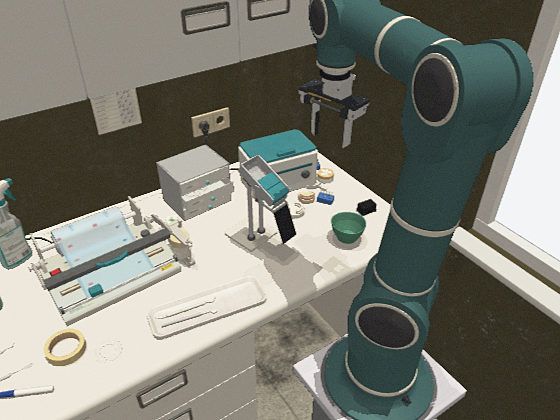

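The second wrist view shows the bowl at (200,172), the dispenser's black paddle from (228,78) to (262,110), and the teal cases at (290,95), in that half's pixels. The scene view now shows the bowl at (348,228), the tray at (208,307) and the paddle at (285,222), all unobstructed. Next I triangulate.

```bash
cat > m.py <<'E'
from h import *
import pickle
w=pickle.load(open('w.pkl','rb'))
rd=lambda n:cv2.imread(n)[:,:,::-1].copy()
V={'top':(cam('top'),rd('pics/top0.png')),'w1':w[1],'sc':(cam('scene'),rd('pics/scene1.png')),'w0':w[0]}
def roi(im,x0,y0,x1,y1):
    o=np.full_like(im,255);o[y0:y1,x0:x1]=im[y0:y1,x0:x1];return o
R={'top':(320,225,385,290),'w1':(240,200,325,285),'sc':(325,205,372,250)}
cen={}
for v,r in R.items():
    c,im=V[v]; b=blobs(roi(im,*r),(65,70,15),(92,255,255),k=7)[0]; e=cv2.fitEllipse(cv2.convexHull(b)); cen[v]=e[0]
    print('bowl',v,np.round(e[0],1),np.round(e[1],1),'z.07:',[np.round(x,4) for x in circ(onz(c,cv2.convexHull(b)[:,0],.07))])
print('tri bowl',tri([V['top'][0],V['w1'][0]],[cen['top'],cen['w1']]))
def quad(h):
    for e in np.linspace(1,15,60):
        a=cv2.approxPolyDP(h,e,True)[:,0]
        if len(a)<=4: return a
def show(name,R,lo,hi):
    qs={}
    for v,r in R.items():
        c,im=V[v]; bb=blobs(roi(im,*r),lo,hi,k=3); q=quad(cv2.convexHull(bb[0])); qs[v]=q
        print(name,v,q.tolist(),cv2.contourArea(bb[0]))
    return qs
qt=show('teal',{'top':(235,150,300,250),'w1':(350,90,470,170),'sc':(240,150,300,215)},(84,110,40),(100,255,255))
qb=show('black',{'top':(255,215,292,253),'w1':(305,90,380,160),'sc':(270,195,300,250)},(0,0,0),(180,255,45))
for n,q in (('teal',qt),('black',qb)):
    # match corners by nearest rough world position at mean height
    z=.25 if n=='teal' else .13
    T=onz(V['top'][0],q['top'],z); W=onz(V['w1'][0],q['w1'],z)
    from scipy.optimize import linear_sum_assignment as lsa
    i,j=lsa(np.linalg.norm((T-T.mean(0))[:,None]-(W-W.mean(0))[None],axis=2))
    for a,b in zip(i,j): print(n,q['top'][a],q['w1'][b],np.round(tri([V['top'][0],V['w1'][0]],[q['top'][a],q['w1'][b]]),4))
# tray
for v,r in {'top':(103,225,240,296),'sc':(140,270,275,345)}.items():
    c,im=V[v]; lab=cv2.cvtColor(im,cv2.COLOR_RGB2LAB).astype(int)
    x0,y0,x1,y1=r; print('lab',v,lab[y0+3,x0+40], [lab[p[1],p[0]].tolist() for p in ([(116,258),(160,243),(170,275),(223,270),(140,290)] if v=='top' else [(152,325),(200,300),(240,305),(262,290)])])
E
python3 m.py
python3 - <<'E'
import cv2,numpy as np
a=cv2.imread('pics/top0.png')[222:300,100:250];b=cv2.imread('pics/scene1.png')[268:346,138:288]
cv2.imwrite('pics/tray2.png',cv2.resize(np.vstack([a,b]),None,fx=3.8,fy=3.8,interpolation=cv2.INTER_LANCZOS4))
E
```

```text
bowl top [353.7 257. ] [39.2 41.6] z.07: [array([ 0.4538, -0.2742]), np.float64(0.0567)]
bowl w1 [279.4 240.7] [55.3 60.6] z.07: [array([ 0.4547, -0.2769]), np.float64(0.0567)]
bowl sc [348.7 222.6] [32.9 39.8] z.07: [array([ 0.4349, -0.2713]), np.float64(0.0718)]
tri bowl [ 0.45332021 -0.27365641  0.07479008]
teal top [[278, 189], [285, 221], [263, 226], [256, 195]] 786.0
teal w1 [[447, 101], [439, 159], [367, 155], [371, 105]] 4187.0
teal sc [[270, 173], [288, 191], [273, 204], [258, 181]] 414.5
black top [[285, 222], [287, 242], [266, 247], [262, 227]] 447.0
black w1 [[365, 108], [362, 153], [326, 150], [326, 113]] 1551.5
black sc [[286, 204], [295, 234], [283, 243], [274, 213]] 431.0
teal [278 189] [439 159] [ 0.5953 -0.0624  0.2586]
teal [285 221] [367 155] [ 0.514  -0.0797  0.257 ]
teal [263 226] [371 105] [ 0.5064 -0.0238  0.232 ]
teal [256 195] [447 101] [ 0.5766 -0.0056  0.2673]
black [285 222] [362 153] [ 0.5231 -0.0797  0.1992]
black [287 242] [326 150] [ 0.4784 -0.0873  0.164 ]
black [266 247] [326 113] [ 0.4853 -0.0257  0.0045]
black [262 227] [365 108] [ 0.5186 -0.0184  0.1538]
lab top [183 123 139] [[151, 129, 139], [160, 128, 137], [145, 127, 137], [139, 128, 137], [183, 123, 139]]
lab sc [240 128 134] [[221, 128, 136], [238, 128, 133], [231, 128, 134], [224, 127, 136]]
```

View pics/tray2.png

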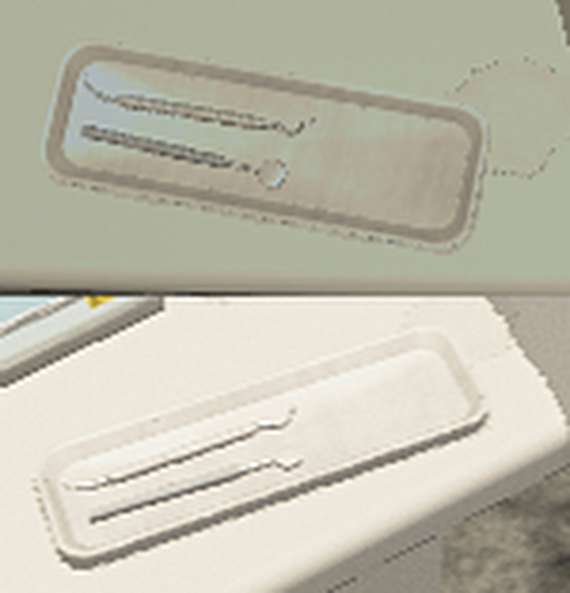

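The tray's outline is clear: in the top crop it runs from (45,45) to (485,245) with the mirror and scaler in the left part, and in the scene crop the empty end is on the right. I mask its rim and redo the dispenser corners with the wide top/scene baseline.

```bash
cat >> m.py <<'E'
print('=====')
ct,cs,cw=V['top'][0],V['sc'][0],V['w1'][0]
def rep(n,*p):
    X=tri([ct,cs],p[:2]); X3=tri([ct,cs,cw],p) if len(p)>2 else X
    print(n,np.round(X,4),np.round(X3,4),'w1 resid',np.round(proj(cw,X)[0]-(p[2] if len(p)>2 else 0),1),'top resid',np.round(proj(ct,X)[0]-p[0],1))
    return X3
rep('pad low -y',(287,242),(295,234),(326,150)); rep('pad low +y',(266,247),(283,243),(326,113))
rep('pad up -y',(285,222),(286,204),(362,153)); rep('pad up +y',(262,227),(274,213),(365,108))
rep('case f -y',(285,221),(288,191),(367,155)); rep('case f +y',(263,226),(273,204),(371,105))
rep('case b -y',(278,189),(270,173),(439,159)); rep('case b +y',(256,195),(258,181),(447,101))
rep('bowl',cen['top'],cen['sc'],cen['w1'])
c,im=V['top'];lab=cv2.cvtColor(im,cv2.COLOR_RGB2LAB)
m=((lab[:,:,1]>=126)&(lab[:,:,0]<172)).astype(np.uint8); k=np.zeros_like(m);k[228:292,105:236]=1
m=cv2.morphologyEx(m*k,cv2.MORPH_OPEN,np.ones((3,3))); cc=max(cv2.findContours(m,cv2.RETR_EXTERNAL,2)[0],key=cv2.contourArea)
for z in (.012,):
    r=cv2.minAreaRect((onz(c,cc[:,0],z)[:,:2]*1000).astype(np.float32)); print('tray',r)
    print(np.round(cv2.boxPoints(r)))
E
python3 m.py | sed '1,/=====/d'
```

```text
pad low -y [ 0.4888 -0.0875  0.079 ] [ 0.4913 -0.0894  0.0762] w1 resid [-1.8 -2.8] top resid [0.4 0.4]
pad low +y [ 0.4723 -0.0297  0.0825] [ 0.4745 -0.0311  0.0798] w1 resid [-1.6 -2.4] top resid [0.6 0.6]
pad up -y [ 0.5269 -0.079   0.1775] [ 0.5282 -0.08    0.1763] w1 resid [-0.9 -1.7] top resid [0.2 0.1]
pad up +y [ 0.5101 -0.0209  0.1797] [ 0.5123 -0.0218  0.178 ] w1 resid [-2.5 -2. ] top resid [0.8 0.8]
case f -y [ 0.5182 -0.0789  0.2326] [ 0.5199 -0.0802  0.2311] w1 resid [-1.5 -2.8] top resid [0.3 0.3]
case f +y [ 0.5091 -0.0216  0.2133] [ 0.5108 -0.0219  0.2125] w1 resid [-2.6 -0.9] top resid [-0.3 -0.3]
case b -y [ 0.5918 -0.0608  0.2631] [ 0.5937 -0.0631  0.261 ] w1 resid [ 0.4 -5.2] top resid [0.8 0.7]
case b +y [ 0.5746 -0.0068  0.2647] [ 0.5757 -0.0067  0.2652] w1 resid [-3.8 -0. ] top resid [0.9 0.8]
bowl [ 0.4523 -0.277   0.0637] [ 0.4536 -0.2778  0.0624] w1 resid [-1.2 -0.7] top resid [0.7 0.7]
tray ((441.70245361328125, 255.0784912109375), (329.1378479003906, 104.39251708984375), 81.20695495605469)
[[365. 100.]
 [468.  84.]
 [518. 410.]
 [415. 426.]]
```

```bash
cat >> h.py <<'E'
LO=np.array([-2.81,-.39,-1.27,.06,-1.19,.19,-2.82]);HI=np.array([2.81,2.02,1.25,2.57,4.33,2,2.82])
T=.39; RG=.052; ZG=.060   # tool tilt, grip radius, grip height over the bowl's underside
LIP=np.array([.530,-.046,0]); DY=.26; BOWL=np.array([.4535,-.275,0]); TRAY=np.array([.4417,.2551,0]); TX=np.array([.152,.988,0])
hd=lambda a:np.array([np.cos(a),np.sin(a),0])
def tcp(bc,yaw): return np.array(bc)-RG*hd(yaw)+[0,0,ZG]
dpose=lambda back,z:LIP-hd(DY)*back+[0,0,z]
tpose=lambda z,x=-.097:TRAY+x*TX+[0,0,z]
E
python3 - <<'E'
from h import *
pl={'pick':BOWL,'lift':BOWL+[0,0,.09],'pre':dpose(.12,.07),'push':dpose(.052,.07),'trayup':tpose(.1),'tray':tpose(.002)}
for yaw in np.arange(-1.2,1.9,.2):
    for f in (0,1):
        r=[]
        for n,p in pl.items():
            q=robot.ik(tcp(p,yaw),tilt(yaw,T,f)); r.append('  -- ' if q is None else '%5.2f'%min((q-LO).min(),(HI-q).min()))
        print('%.1f'%yaw,f,*r)
E
```

```text
-1.2 0  0.18  0.35  0.26  0.40  0.56  0.45
-1.2 1  0.16  0.34  0.24  0.39  0.56  0.49
-1.0 0  0.07  0.29  0.18  0.32  0.49  0.42
-1.0 1  0.07  0.29  0.17  0.31  0.48  0.41
-0.8 0  0.08  0.25  0.12  0.25  0.41  0.34
-0.8 1 -0.00  0.23  0.10  0.24  0.40  0.33
-0.6 0  0.02  0.23  0.06  0.19  0.34  0.26
-0.6 1  0.11  0.01  0.05  0.18  0.32  0.24
-0.4 0  0.01  0.06  0.03  0.15  0.27  0.18
-0.4 1  0.01   --   0.01  0.14  0.25  0.17
-0.2 0  0.13  0.15  0.01  0.12  0.20  0.12
-0.2 1  0.06  0.15  0.00  0.12  0.19  0.10
-0.0 0  0.09  0.15  0.01  0.12  0.15  0.06
-0.0 1  0.07  0.15  0.05  0.06  0.14  0.05
0.2 0  0.32  0.38  0.04  0.13  0.12  0.00
0.2 1  0.02  0.16  0.09  0.18  0.11  0.05
0.4 0  0.40  0.46  0.03  0.16  0.11  0.03
0.4 1  0.02  0.09  0.09  0.19  0.04  0.03
0.6 0  0.49  0.54  0.15  0.03  0.12  0.02
0.6 1  0.04  0.08  0.15  0.25  0.11  0.01
0.8 0  0.58  0.63  0.25  0.35  0.15  0.06
0.8 1  0.07  0.09  0.22  0.28  0.16  0.07
1.0 0  0.32  0.46  0.33  0.40  0.18  0.03
1.0 1  0.15  0.13  0.28  0.29  0.21  0.12
1.2 0  0.23  0.33  0.41  0.37  0.01  0.18
1.2 1  0.27  0.21  0.29  0.29  0.27  0.19
1.4 0  0.11  0.18  0.49  0.31  0.37  0.27
1.4 1  0.34  0.26  0.30  0.30  0.34  0.27
1.6 0  0.00  0.04  0.04  0.24  0.07  0.34
1.6 1  0.37  0.24  0.31  0.33  0.42  0.33
1.8 0  0.54  0.54  0.54  0.12  0.17  0.29
1.8 1  0.38  0.24  0.34  0.37  0.50  0.38
```

Run:
```python
from h import *
pl={'pick':BOWL,'lift':BOWL+[0,0,.09],'pre':dpose(.12,.073),'push':dpose(.052,.073),'trayup':tpose(.1),'tray':tpose(.002)}
for t in (.48,.56):
  for yaw in (-1,-.8,-.6,-.4,.4,.5,.6,.7,.8,.9,1.,1.2,1.4,1.8,2.2,-1.5,-2):
    for f in (0,1):
        r=[]
        for n,p in pl.items():
            q=robot.ik(tcp(p,yaw),tilt(yaw,t,f)); r.append('  -- ' if q is None else '%5.2f'%min((q-LO).min(),(HI-q).min()))
        print(t,'%.1f'%yaw,f,*r)
```

```text
0.48 -1.0 0  0.05  0.24  0.16  0.30  0.49  0.38
0.48 -1.0 1  0.19  0.23  0.15  0.28  0.48  0.42
0.48 -0.8 0  0.01  0.19  0.08  0.22  0.40  0.34
0.48 -0.8 1  0.09  0.18  0.07  0.20  0.39  0.32
0.48 -0.6 0  0.14  0.14  0.02  0.15  0.32  0.24
0.48 -0.6 1  0.02  0.08  0.00  0.13  0.30  0.23
0.48 -0.4 0  0.08  0.10   --   0.10  0.23  0.16
0.48 -0.4 1  0.08  0.03   --   0.08  0.21  0.14
0.48 0.4 0  0.33  0.43  0.06  0.15  0.04   -- 
0.48 0.4 1  0.01  0.06  0.05  0.14  0.04   -- 
0.48 0.5 0  0.39  0.48  0.08  0.20  0.05   -- 
0.48 0.5 1 -0.00  0.06  0.08  0.18  0.04   -- 
0.48 0.6 0  0.44  0.53  0.12  0.24  0.06   -- 
0.48 0.6 1  0.02  0.07  0.12  0.21  0.07   -- 
0.48 0.7 0  0.54  0.58  0.19  0.28  0.07   -- 
0.48 0.7 1  0.00  0.09  0.16  0.24  0.08   -- 
0.48 0.8 0  0.59  0.62  0.24  0.33  0.08  0.03
0.48 0.8 1  0.03  0.10  0.21  0.24  0.11  0.03
0.48 0.9 0  0.64  0.69  0.28  0.37  0.08  0.08
0.48 0.9 1  0.08  0.13  0.24  0.24  0.13  0.02
0.48 1.0 0  0.11  0.14  0.33  0.42  0.08  0.12
0.48 1.0 1  0.14  0.17  0.24  0.24  0.17  0.03
0.48 1.2 0  0.16  0.27  0.42  0.33  0.27  0.20
0.48 1.2 1 
[... 1419 characters left out ...]
 1  0.06  0.13  0.21  0.13  0.09   -- 
0.56 1.0 0  0.66  0.66  0.33  0.41  0.01  0.07
0.56 1.0 1  0.10  0.15  0.22  0.14  0.13  0.07
0.56 1.2 0  0.09  0.21  0.43  0.52  0.25  0.19
0.56 1.2 1  0.16  0.18  0.24  0.18  0.22  0.03
0.56 1.4 0  0.03  0.11  0.53  0.20  0.35  0.05
0.56 1.4 1  0.21  0.18  0.26  0.23  0.31  0.05
0.56 1.8 0  0.01  0.51  0.54  0.02  0.06  0.05
0.56 1.8 1  0.32  0.19  0.34  0.30  0.39  0.22
0.56 2.2 0  0.18  0.18  0.00  0.36  0.05  0.54
0.56 2.2 1  0.32  0.17  0.36  0.33  0.48  0.38
0.56 -1.5 0  0.36  0.41  0.38  0.53  0.24  0.16
0.56 -1.5 1  0.29  0.40  0.37  0.52  0.73  0.68
0.56 -2.0 0  0.63  0.68  0.33  0.42  0.08  0.06
0.56 -2.0 1  0.42  0.38  0.60  0.60  0.56  0.73
```

```bash
cat >> h.py <<'E'
T=.52; YD=.75; FR=tilt(YD,T)
E
python3 - <<'E'
from h import *
st=robot.get_state
g=tcp(BOWL,YD)
robot.move_ptp(g-FR[:,2]*.07,FR); robot.gripper_to(.04)
print(robot.move_linear(g,.1,threshold=6),st()['ee_pos']-g,st()['force'])
robot.gripper_to(0.0); s=st(); print(s['opening'],s['grasp_force'],s['force'],np.round(s['qpos'],2))
robot.move_linear(g+[0,0,.03],.1); robot.pause(.1); s=st();print(s['opening'],s['force'],s['time'])
im=robot.grab_frame('scene'); cv2.imwrite('pics/scene2.png',cv2.resize(im[120:300,200:440],None,fx=3,fy=3)[:,:,::-1])
E
```

```text
False [-1.34336553e-05 -4.42035579e-04  3.50376628e-04] [-0.52816604 -0.67440869  0.60258158]
0.0006636063986041037 7.481472965372689 [-1.24645844 -0.41453052  3.21892423] [ 0.96  0.48 -0.05  2.01 -0.7   0.83  2.19]
0.0003608283946332384 [ 0.15049049  0.0749254  -1.08489348] 8.875
```

View pics/scene2.png

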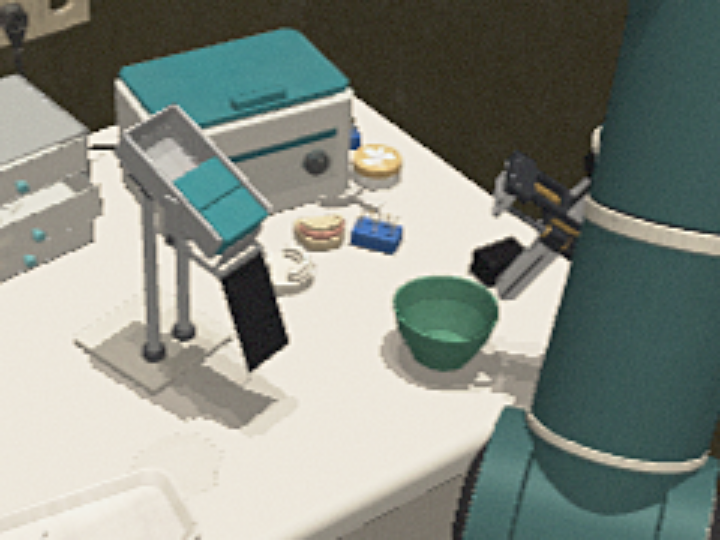

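The bowl still stands at (445,325) in the crop, with the gripper closed empty beside its right rim, so it slipped out. I re-measure and look with the wrist camera.

Run:
```python
from h import *
im=robot.grab_frame('top');c=cam('top');s=robot.get_state()
o=np.full_like(im,255);o[225:290,320:385]=im[225:290,320:385]
b=blobs(o,(65,70,15),(92,255,255),k=7)[0]
print([np.round(x,4) for x in circ(onz(c,cv2.convexHull(b)[:,0],.07))], s['ee_pos'],proj(c,s['ee_pos']))
sc=cam('scene'); print('scene proj tcp',proj(sc,s['ee_pos']), proj(sc,s['ee_pos']+s['tool_rot'][:,2]*.019))
w=robot.grab_frame('wrist');cw=cam('wrist');P=BOWL+[0,0,.069]
print('wrist: rim c',proj(cw,P),'grip rim pt',proj(cw,P-hd(YD)*.0575),'tcp',proj(cw,s['ee_pos']),'tip',proj(cw,s['ee_pos']+s['tool_rot'][:,2]*.019))
cv2.imwrite('pics/w3.png',np.hstack([cv2.resize(w,(440,330)),cv2.resize(im[200:305,300:420],(360,315),interpolation=cv2.INTER_CUBIC)[:330] if 0 else cv2.resize(im[200:310,300:420],(360,330))])[:,:,::-1])
```

```text
[array([ 0.4538, -0.2742]), np.float64(0.0567)] [ 0.41526552 -0.31022914  0.0895085 ] [[367.97016682 270.09598519]]
scene proj tcp [[363.88003948 218.85885278]] [[360.42406603 222.3291098 ]]
wrist: rim c [[325.86926867 222.56255002]] grip rim pt [[261.87262726 234.23972593]] tcp [[282.66279187 241.1789798 ]] tip [[282.71491025 232.04989394]]
```

View pics/w3.png

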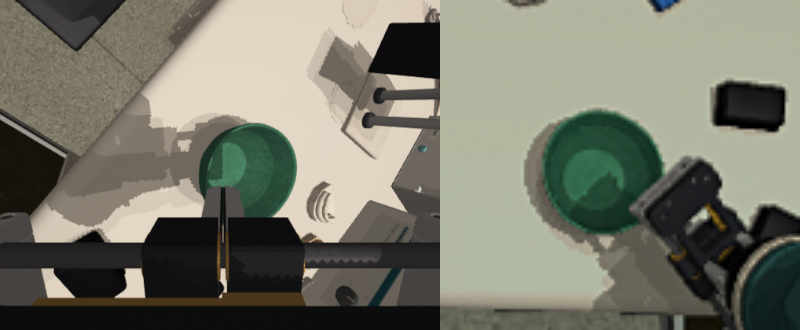

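The bowl stands exactly where it was: in the left half its rim spans (200,125)–(297,220) with the closed fingertips at (222,190), and in the right half the tool is at its lower-right rim. I retry deeper, where the wall is thicker, and close in steps while watching the opening.

```bash
cat >> h.py <<'E'
RG=.0495; ZG=.054
E
python3 - <<'E'
from h import *
st=robot.get_state
g=tcp(BOWL,YD)
def p(n): s=st(); print(n,'op %.4f gf %.1f'%(s['opening'],s['grasp_force']),np.round(s['force'],2),np.round((s['ee_pos']-g)*1000,1),'t %.2f'%s['time'])
robot.move_linear(g-FR[:,2]*.05,.15); robot.gripper_to(.034)
print(robot.move_linear(g,.08,threshold=6)); p('in')
for o in (.026,.020,.016,.013,.011,.009,.007):
    robot.gripper_to(o); p(o)
    if st()['opening']>o+.0015: break
robot.pause(.2); p('held')
E
```

```text
False
in op 0.0341 gf 0.0 [0.31 0.18 0.23] [-0.  -0.2  0.1] t 10.81
0.026 op 0.0258 gf 0.0 [ 0.18 -0.43  0.31] [ 0.  -0.1  0.2] t 11.18
0.02 op 0.0197 gf 0.0 [ 0.12 -0.52  0.43] [ 0.  0. -0.] t 11.53
0.016 op 0.0164 gf 0.0 [0.26 0.24 0.43] [-0. -0. -0.] t 11.83
0.013 op 0.0131 gf 0.0 [-0.07  0.93 -0.19] [-0.  0. -0.] t 12.12
0.011 op 0.0113 gf 0.0 [ 0.1  -0.24 -0.1 ] [ 0. -0.  0.] t 12.38
0.009 op 0.0090 gf 0.0 [-0.15 -0.49 -0.08] [-0.  0. -0.] t 12.64
0.007 op 0.0067 gf 0.2 [0.57 0.9  0.62] [0. 0. 0.] t 12.90
held op 0.0070 gf 0.2 [ 0.2   0.57 -0.21] [ 0. -0.  0.] t 13.10
```

Run:
```python
from h import *
st=robot.get_state
g=tcp(BOWL,YD)
def p(n): s=st(); print(n,'op %.4f gf %.1f'%(s['opening'],s['grasp_force']),np.round(s['force'],2),np.round((s['ee_pos']-g)*1000,1),'t %.2f'%s['time'])
for o in (.006,.005,.004,.003):
    robot.gripper_to(o); p(o)
    if st()['grasp_force']>15: break
im=robot.grab_frame('top');c=cam('top')
o=np.full_like(im,255);o[225:290,320:385]=im[225:290,320:385]
b=blobs(o,(65,70,15),(92,255,255),k=7)[0]; print([np.round(x,4) for x in circ(onz(c,cv2.convexHull(b)[:,0],.07))])
w=robot.grab_frame('wrist'); s=robot.grab_frame('scene')
cv2.imwrite('pics/w4.png',np.hstack([cv2.resize(w[120:330,180:420],(440,385)),cv2.resize(s[180:260,310:401],(360,316))if 0 else cv2.resize(s[175:260,310:389],(360,385))])[:,:,::-1])
```

```text
0.006 op 0.0062 gf 0.8 [-0.12  0.04  0.19] [0. 0. 0.] t 13.32
0.005 op 0.0052 gf 6.4 [ 0.11 -0.05  0.1 ] [-0.1  0.1 -0. ] t 13.54
0.004 op 0.0046 gf 18.8 [ 0.67 -0.73 -1.12] [-0.1  0.  -0. ] t 13.76
[array([ 0.4538, -0.2757]), np.float64(0.0566)]
```

View pics/w4.png

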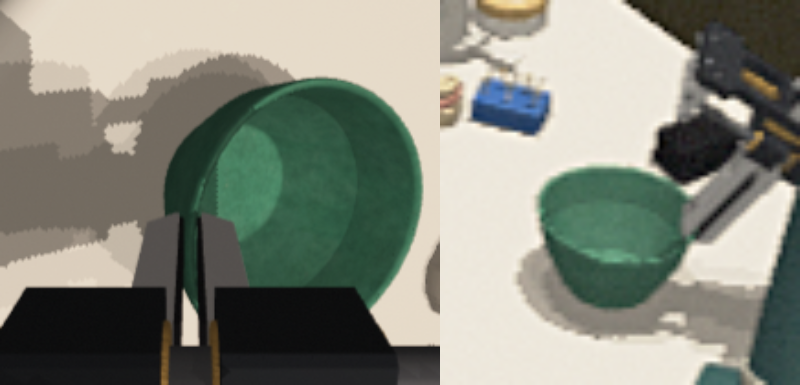

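The view shows the outer finger on the left and the inner finger on the right of the wall at (190,230). They grip with 19 N, so I lift gently and check.

Run:
```python
from h import *
st=robot.get_state
g=tcp(BOWL,YD)
def p(n): s=st(); print(n,'op %.4f gf %.1f'%(s['opening'],s['grasp_force']),np.round(s['force'],2),np.round(s['moment'],2),'t %.2f'%s['time'])
robot.move_linear(g+[0,0,.02],.06); robot.pause(.2); p('up')
robot.move_linear(g+[0,0,.085],.12); robot.pause(.2); p('up')
im=robot.grab_frame('top');c=cam('top')
o=np.full_like(im,255);o[215:295,315:395]=im[215:295,315:395]
b=blobs(o,(65,70,15),(92,255,255),k=7)[0]; e=cv2.fitEllipse(cv2.convexHull(b))
print(e, [np.round(x,4) for x in circ(onz(c,cv2.convexHull(b)[:,0],.155))])
s=robot.grab_frame('scene')
cv2.imwrite('pics/s5.png',cv2.resize(s[140:270,250:420],(680,520))[:,:,::-1])
```

```text
up op 0.0045 gf 21.1 [-0.45  0.32 -1.56] [-0.51  0.55  0.05] t 14.59
up op 0.0044 gf 21.1 [ 0.4   0.06 -1.42] [-0.52  0.47  0.06] t 15.48
((358.7466125488281, 252.80174255371094), (41.32999801635742, 43.67247009277344), 143.79693603515625) [array([ 0.4539, -0.2751]), np.float64(0.0562)]
```

View pics/s5.png

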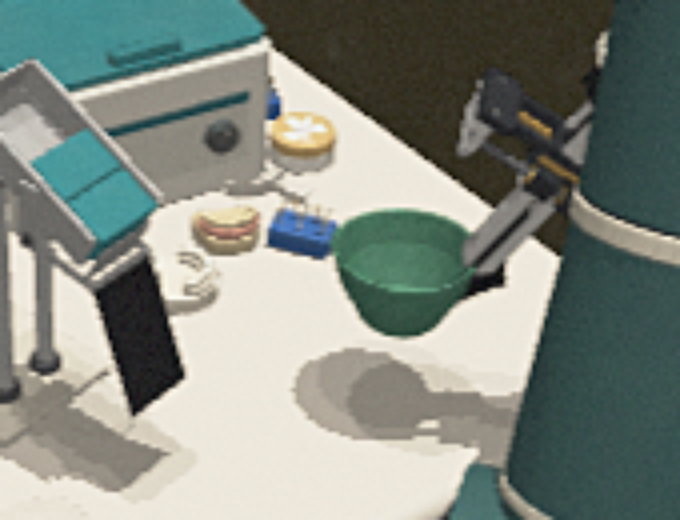

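The bowl hangs level in the gripper at (405,270), clear of the table. Now I carry it to the dispenser and push.

```bash
cat >> h.py <<'E'
def p(n):
    s=robot.get_state(); print(n,'op %.4f gf %.1f'%(s['opening'],s['grasp_force']),np.round(s['force'],2),np.round(s['ee_pos'],4),'t %.2f'%s['time'])
def look():
    """teal blobs (cases) and the bowl in the top view"""
    im=robot.grab_frame('top'); c=cam('top'); im2=im.copy(); im2[:150]=255; im2[:,:215]=255; im2[:,300:]=255
    for q in blobs(im2,(86,110,40),(100,255,255),amin=30): print('  teal',cv2.contourArea(q),np.round(np.array(cv2.minAreaRect(q)[0]),1),np.round(onz(c,[q.mean(0)],.13)[0],3))
    return im,c
E
python3 - <<'E'
from h import *
robot.move_linear(tcp(dpose(.125,.073),YD),.2); robot.pause(.3); p('pre'); look()
f0=robot.get_state()['force']
print(robot.move_linear(tcp(dpose(.047,.073),YD),.08,threshold=7)); p('push')
d=robot.get_state()['ee_pos']-tcp(dpose(.052,.073),YD); print('past nominal',d@hd(DY))
robot.pause(.8); p('wait'); look()
E
```

```text
pre op 0.0042 gf 21.1 [-0.25  0.43 -0.74] [ 0.3731 -0.1122  0.1269] t 17.04
  teal 1051.5 [249.8 391.4] [0.1   0.002 0.13 ]
  teal 784.0 [270.5 207.1] [ 0.577 -0.039  0.13 ]
  teal 162.5 [236.5 411. ] [0.041 0.029 0.13 ]
  teal 98.5 [293.  410.5] [ 0.047 -0.114  0.13 ]
  teal 61.0 [265.6 412.2] [ 0.047 -0.042  0.13 ]
True
push op 0.0047 gf 24.5 [-8.98 -3.65 -1.28] [ 0.4434 -0.0926  0.1259] t 17.96
past nominal -1.7935970835790188e-06
wait op 0.0044 gf 28.7 [-1.15  0.2  -2.29] [ 0.4435 -0.0925  0.1264] t 18.76
  teal 937.0 [246.2 388.9] [0.105 0.006 0.13 ]
  teal 624.0 [286.5 394.5] [ 0.079 -0.103  0.13 ]
  teal 252.0 [278.5 249.2] [ 0.464 -0.055  0.13 ]
  teal 195.0 [234. 411.] [0.043 0.035 0.13 ]
  teal 39.5 [260.2 408.8] [ 0.053 -0.027  0.13 ]
```

Run:
```python
from h import *
B=tcp(dpose(.052,.073),YD)*0+dpose(.052,.073)
for n in ('scene','top','wrist'):
    im=robot.grab_frame(n);c=cam(n); bs=proj(c,B+[0,0,.069])[0]; rp=proj(c,(B+[0,0,.069])+.0575*np.array([[np.cos(a),np.sin(a),0] for a in np.arange(0,6.3,.785)]))
    print(n,'rim c',np.round(bs),'rim box',np.round(rp.min(0)),np.round(rp.max(0)),'lip',np.round(proj(c,LIP+[0,0,.205])[0]))
    for q in blobs(im,(85,110,40),(100,255,255),amin=25):
        x,y,w,h=cv2.boundingRect(q)
        if abs(x+w/2-bs[0])<130 and abs(y+h/2-bs[1])<110: print('  ',x,y,w,h,cv2.contourArea(q), 'poly',cv2.approxPolyDP(q,2,True)[:,0].tolist()[:9])
```

```text
scene rim c [289. 223.] rim box [271. 212.] [308. 236.] lip [276. 200.]
   240 130 76 33 1388.0 poly [[315, 148], [298, 130], [240, 143], [250, 157], [259, 154], [267, 162]]
   283 216 24 22 257.0 poly [[306, 220], [300, 216], [296, 217], [283, 236], [299, 235]]
top rim c [277. 242.] rim box [256. 221.] [299. 263.] lip [272. 219.]
   303 265 77 117 4690.5 poly [[322, 265], [313, 271], [308, 280], [310, 300], [320, 312], [303, 351], [304, 355], [322, 355], [334, 360]]
   266 237 23 25 254.0 poly [[286, 237], [267, 243], [266, 249], [271, 261], [279, 258], [275, 253], [288, 241]]
wrist rim c [354. 236.] rim box [283. 154.] [409. 308.] lip [478. 291.]
   289 180 87 97 5939.0 poly [[313, 183], [295, 213], [289, 235], [308, 241], [316, 276], [360, 276], [375, 203], [374, 192], [367, 188]]
```

Run:
```python
from h import *
robot.move_linear(tcp(dpose(.15,.062),YD),.1); robot.pause(.2); p('back')
YT=1.2
try:
    robot.move_linear(tcp(tpose(.05),YT),.1,frame=tilt(YT,T))
except robot.PlanningError as e:
    print('plan',e)
    for YT in (1.1,1.3,1.0,1.4,.9):
        try: robot.move_linear(tcp(tpose(.05),YT),.1,frame=tilt(YT,T)); print('ok',YT); break
        except robot.PlanningError as e: print(YT,e)
robot.pause(.2); p('tray'); print(np.round(robot.get_state()['qpos'],2))
q=robot.ik(tcp(tpose(.004),YT),tilt(YT,T)); print(q)
im=robot.grab_frame('top');c=cam('top'); C=tpose(.05)+[0,0,.069]; print(proj(c,C), )
x,y=proj(c,C)[0].astype(int); o=np.full_like(im,255); o[y-32:y+32,x-32:x+32]=im[y-32:y+32,x-32:x+32]
b=blobs(o,(65,70,15),(100,255,255),k=7)[0]; h=cv2.convexHull(b)[:,0]; print([np.round(v,4) for v in circ(onz(c,h,.119))],'want',C, cv2.fitEllipse(h))
for n in('top','scene'):
    im=robot.grab_frame(n);c=cam(n);P=proj(c,C)[0]
    for q in blobs(im,(87,110,40),(100,255,255),amin=25):
        x,y,w,h=cv2.boundingRect(q)
        if abs(x+w/2-P[0])<60 and abs(y+h/2-P[1])<60: print(n,P,x,y,w,h,cv2.contourArea(q))
```

```text
back op 0.0045 gf 25.1 [ 0.12  0.31 -1.91] [ 0.349  -0.1182  0.116 ] t 20.29
tray op 0.0043 gf 25.1 [ 0.22 -1.47 -2.34] [0.409 0.113 0.104] t 23.03
[ 0.47  0.17 -0.45  2.36 -0.8   0.59  1.89]
[ 0.48009203  0.29795009 -0.4758694   2.38166475 -0.87732295  0.46676914
  2.02308866]
[[195.9066719  260.64105631]]
[array([0.4287, 0.1568]), np.float64(0.0558)] want [0.426956 0.159264 0.119   ] ((196.84742736816406, 260.15972900390625), (40.84327697753906, 41.68559265136719), 14.76041316986084)
top [195.9066719  260.64105631] 188 251 16 30 155.5
scene [235.68657419 267.39616966] 231 256 22 27 349.0
```

Run:
```python
from h import *
YT=1.2; F=tilt(YT,T); off=np.array([-.001,.001,0])
robot.move_linear(tcp(tpose(.012),YT)+off,.08); p('low')
print(robot.move_linear(tcp(tpose(-.004),YT)+off,.02,threshold=4)); p('down')
robot.gripper_to(.010); robot.pause(.2); p('open'); robot.gripper_to(.020); robot.pause(.2); p('open2')
e=robot.get_state()['ee_pos']
robot.move_linear(e-F[:,2]*.06,.06); p('out'); robot.move_linear(e-F[:,2]*.12+[0,0,.05],.15); robot.pause(.3); p('clear')
C=tpose(.002)+[0,0,.069]
for n in('top','scene'):
    im=robot.grab_frame(n);c=cam(n);P=proj(c,C)[0]; x,y=P.astype(int); o=np.full_like(im,255); o[y-30:y+40,x-30:x+30]=im[y-30:y+40,x-30:x+30]
    h=cv2.convexHull(blobs(o,(65,70,15),(100,255,255),k=7)[0])[:,0]; X,r=circ(onz(c,h,.071)); print(n,'bowl',X,r,'in tray',(X-TRAY[:2])@TX[:2],(X-TRAY[:2])@[-TX[1],TX[0]],cv2.fitEllipse(h),'exp',P)
    for q in blobs(im,(87,110,40),(100,255,255),amin=25):
        x,y,w,hh=cv2.boundingRect(q)
        if abs(x+w/2-P[0])<60 and abs(y+hh/2-P[1])<60: print('  teal',x,y,w,hh,cv2.contourArea(q))
    if n=='top':
        lab=cv2.cvtColor(im,cv2.COLOR_RGB2LAB); m=((lab[:,:,1]>=126)&(lab[:,:,0]<172)).astype(np.uint8); k=np.zeros_like(m);k[228:292,105:236]=1
        m=cv2.morphologyEx(m*k,cv2.MORPH_OPEN,np.ones((3,3))); cc=max(cv2.findContours(m,cv2.RETR_EXTERNAL,2)[0],key=cv2.contourArea)
        print('tray',cv2.minAreaRect((onz(c,cc[:,0],.012)[:,:2]*1000).astype(np.float32)))
        pq=blobs(im*(np.arange(560)[None,:,None]>255).astype(np.uint8)*0+np.where(((np.arange(560)>255)&(np.arange(560)<292))[None,:,None]&((np.arange(420)>212)&(np.arange(420)<255))[:,None,None],im,255).astype(np.uint8),(0,0,0),(180,255,45)); print('paddle',[cv2.boundingRect(z) for z in pq])
```

```text
low op 0.0046 gf 25.0 [-0.44  0.43 -1.55] [0.4081 0.1142 0.0662] t 23.81
True
down op 0.0048 gf 18.7 [0.81 0.71 0.2 ] [0.4079 0.114  0.056 ] t 24.35
open op 0.0103 gf 0.1 [ 0.74  0.14 -0.28] [0.4079 0.114  0.0563] t 24.88
open2 op 0.0199 gf 0.1 [ 0.16 -0.36 -0.55] [0.4079 0.114  0.0563] t 25.48
out op 0.0203 gf 0.0 [ 0.12 -0.33  0.16] [0.397  0.0864 0.1081] t 26.63
clear op 0.0200 gf 0.0 [-0.48  0.21 -0.03] [0.3861 0.0586 0.2101] t 27.79
top bowl [0.42826884 0.16145096] 0.05654154704008342 in tray -0.0945667843447735 -0.0009646692057625403 ((197.91268920898438, 262.2804870605469), (39.82775115966797, 41.13097381591797), 178.83692932128906) exp [198.62898259 262.7178213 ]
  teal 189 253 28 30 442.5
tray ((414.67626953125, 96.803955078125), (91.93115234375, 106.10369110107422), 80.55650329589844)
paddle [(262, 222, 26, 26)]
scene bowl [0.41172158 0.16360053] 0.06429750646169499 in tray -0.094958191807563 0.015710760392337115 ((237.34059143066406, 283.5444030761719), (36.77839279174805, 39.917293548583984), 52.67831039428711) exp [236.50735737 279.30989785]
  teal 230 268 26 26 396.0
```

```bash
python3 -c "
from rig import robot
robot.pause(.3); print(robot.sign_off())"
```

```text
the job is handed in; nothing more can be done
None
```

The job is handed in at about 28 s of 51 s. From colour masks and force readings (no pictures left to view), the bowl stands about 95 mm from the tray's middle at its empty end, within 1 mm of its centre line; both cases appear to be in it, and the paddle has swung back. The first grasp closed empty and a deeper second one held; I did not re-measure the tray, instruments or bystanders at the end.

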